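Clamp a small paint tin in the bench mixer

ROBOT

A 7-joint arm with a two-finger parallel gripper is mounted at the origin on the work surface; the furniture and walls round the work are solid. World frame = base frame: x ahead of the robot, y to its left, z up, the work surface at z = 0. Lengths are in mm, angles in rad, forces in N, time in s.
With the tool pointing down it reaches from about 375 to 925 mm from the base axis. Payload 3.1 kg.
Tool frame: the origin (TCP) lies on the front face of the gripper's body, between the roots of the fingers; the fingertips stand 73 mm ahead of it and the grasp point (between the pads) lies 54 mm ahead of it (tcp_to_grasp is the distance from the TCP to the grasp point, in mm); y points along the fingers, x is the direction in which the jaws open and shut, and the axes are right-handed (so a half turn about y gives the same grasp; the last joint's range is limited). The gripper opens to 85 mm and grips with 20 to 120 N. Pads are 22 mm wide; open, the fingers measure 114 mm over their backs; the gripper's body (76 mm by 85 mm) begins 54 mm behind the grasp point. The pads swing forward as they close: fully open they stand 13 mm farther back than shut.
Start: joints at [-1.38, 0.383, 0.044, 1.598, -0.018, 1.161, -0.05], TCP at [185.1, 623.091, 303.869] pointing down, gripper open.
Joint ranges: [-2.61, 2.61], [-0.41, 2.15], [-1.48, 1.57], [0, 2.5], [-1.57, 4.71], [0.05, 1.97], [-2.85, 2.85]. Speed limits (rad/s): [2.79, 2.79, 3.14, 3.14, 3.14, 3.14, 3.14].

INTERFACE

Orientations are given as a unit quaternion [w, x, y, z].
In Python, from rig import get_state, snapshot, camera_info, hand_in, outline_of, landmark_of, tcp_to_grasp gives the robot as it stands. The module is installed in compiled form; this text tells all that it offers.
- The arm moves only by the shell command python3 -m jog 'ROWS' [FORCE]. ROWS is JSON, a list of rows, each a list of 7 numbers: the shift along the tool's x, y, z in m, then the turn, a rotation vector about the tool's x, y, z in rad, then the finger opening in m, from 0 to 0.0854. In form: [[tx, ty, tz, rx, ry, rz, grip], ...]. A call has 1 to 10 rows; each row is the pose to reach, as a shift and turn from the pose measured when the call began, along the tool's axes at that moment; what a row does not reach only later rows make up. A row lasts 1/10 s, in which the tool goes at most 50 mm and 8.59 degrees, less where a joint would pass 70% of its speed; a pose out of reach is approached as far as the arm can. A call with a gripper value outside its range is refused whole. The fingers move at their own pace and stop on an object; FORCE is the grip in N (left out, the last holds). Time passes only in rows, so rows that repeat a pose let the fingers close. It gives the time, the measured TCP pose, the force and the opening at its end, in the units of the state.
- get_state(): the state, without advancing time (a new reading comes with each control period).
- snapshot(name): name is "scene" or "side" or "wrist"; returns the picture (400x640x3 uint8, red, green, blue); there is no depth.
- camera_info(name): a dict with "vertical_fov" (degrees; the focal length in pixels is half the picture's height over the tangent of half this angle, whatever the lens; pixels are square), "cx", "cy" (the principal point, pixels), "dist" ([k1, k2, p1, p2, k3] as OpenCV has them; the pictures are not rectified), "eye" and "rotation" of the camera in the world. Camera axes: x right, y down, z forward; pixel columns grow to the right and rows downward; lengths in mm; the calibration is good to about 2 mm. A picture is of the moment at which its call begins: read the wrist's pose just before it. camera_info takes no time and is no camera call; for the wrist camera it gives the pose at the moment of the call.
- hand_in(): hands the job in, once; it reports no verdict.
Trained networks look in the newest picture that a camera, given by its name, has taken for a name from the list of things; names that differ only in an ending like _2 or _b are one class to them, and where a whole thing is asked for, a point or a joint stands for the part that bears it (a point fixed in the world has none). Each returns a list of dicts, best first, with "confidence" (0 to 1); they miss things now and then, are a little off and sometimes report something else, mostly with a low value. They report only what shows in the picture. A call takes as long as a camera call. They do not tell look-alikes from the thing itself.
- outline_of(thing, camera): "region" (400x640 bool, what is visible of it) and "centre" ([column, row] in pixels, amid what is visible of it).
- landmark_of(thing, camera): "centre" ([column, row] in pixels: a listed point, or the origin of a listed thing).
The state is a dict: "clock": time; "qpos": joint angles; "qd": joint speeds; "joint_torque": joint torques, N m; "position": TCP position; "orientation": TCP orientation; "ft_force": force on the tool from outside, world axes, zero at the start; "moment": the same for the moment, N m; "width": finger opening in mm.
Only numpy, scipy, OpenCV 4.12 (cv2) and the standard library are available. Lean on these libraries where they do the work, as an engineer would, in place of code of your own. Each camera call takes 0.05 s, during which the arm holds its last target. There are 200 camera calls.

TASK

Get the smaller of the two paint tins ready for mixing: stand it upright on the deck of the bench mixer, between the clamp jaw and the V block, then slide the jaw forward so that it pushes the tin home into the V, centred and touching both faces under the hold-down lip, and leave the jaw clamping it firmly. Press with feeling, so that the tin is not dented, and leave the other things on the bench as they stand.

Things in the scene. Friction and masses are not known exactly. Their poses are not given: they have to be found in the camera images.
- mixer: Bench mixer for small tins: grey housing, aluminium deck, fixed to the bench. Origin: centre of its underside, on the bench; its x runs along the deck from the clamp jaw to the V block, y to the left of that, z up. The flat deck is 55 mm above the origin, x -140 to 140 mm, y -70 to 70 mm. Jaw, pad and V are symmetrical about y = 0.
- v_about (a point): Only roughly where a small tin's centre ends when home in the V (at deck height, mixer x = 60 mm): the V block, set by hand and then fixed, may stand up to 12 mm nearer or farther; find it by feel. Two upright 44 mm tall faces with slippery nylon facings at 90 degrees to each other, open to -x; mouth 93 mm wide, its front edges 4 mm on the -x side of the tin's true home centre.
- lip_about (a point): Middle of the hold-down lip over the V, at its underside 59 mm above the deck; it shifts with the V block by up to 12 mm along x, unmeasured. A steel plate 4 mm thick and 50 mm wide; its front edge is 12 mm on the +x side of the home centre of the tin. A tin therefore cannot be lowered into the V but must slide in under the lip.
- clamp_grip (a point): Point in the jaw's upright black grip, 45 mm above the deck. The grip is a bar 12 mm thick along the mixer's x, 50 mm wide along y, top 63 mm above the deck, on a carriage 26 mm tall reaching 20 mm behind and 26 mm ahead of the point. Push it from behind or pinch it from above. Axes as the mixer's.
- clamp_jaw (a joint): How far the clamp jaw has slid towards the V along the mixer's x, in m: 0 fully back (grip at mixer x = -95 mm), up to 0.115; starts at 0 to 0.012. It takes about 9 N to move and stays where it is left, so it can hold a clamping force up to about 9 N.
- clamp_pad: Flat slippery pad at the jaw's front that bears on the tin. Origin: middle of its front face (46 mm wide, 34 mm tall), 22 mm above the deck, 45 mm ahead of the grip point when not pressed; x to the V. Sprung on the jaw: yields 6 N per mm, at most 4 mm. Firm is about 1.3 mm or 8 N (about 17 N at the grip, jaw friction included); under 4 N is loose, over 18 N dents the tin.
- tin_small_mid (a point): The smaller paint tin: upright cylinder 60 mm in diameter, 55 mm tall, closed metal lid, 0.14 to 0.28 kg. The point is its centre, half-way up (27.5 mm above its underside); z is its axis. It stands on the bench to the right of the mixer, as does the larger tin, in either order.
- tin_large: The larger paint tin, 68 mm in diameter, 62 mm tall: too tall for the hold-down lip, not to be used. Origin: centre of its underside.
- pot: Bystander: tester pot with screw lid, 49 mm in diameter, 60 mm tall, to the right of the tins. Origin: centre of its underside.
- pocket_tape: Bystander: pocket tape measure, 78 x 54 x 62 mm, near the robot between mixer and tins. Origin: centre of its underside.
- masking_roll: Bystander: masking tape roll lying flat, 104 mm across, 25 mm tall, far right. Origin: centre of its underside.
There are look-alikes about, which are no part of the job. What is shaped like the part that bears tin_small_mid but blue, green or red is not meant.

How it is judged (in metres and radians):
On the way:
1. the smaller tin stands upright on the mixer's deck in front of the V (z of tin_small_mid in the frame of mixer between 0.078 and 0.087 m and x of tin_small_mid in the frame of mixer between -0.05 and 0.08 m and y of tin_small_mid in the frame of mixer between -0.05 and 0.05 m and angle between tin_small_mid's own z axis and vertical below 0.1 rad), for 0.2 s.
At the end, for the whole second after the job is handed in: The smaller tin stands upright (within 0.06 rad) on the mixer's deck (within 3 mm), pushed home in the V and centred on the mixer's centre line within 2.5 mm, and the clamp pad is still pressing on it with more than 4 N (z of tin_small_mid in the frame of mixer between 0.0795 and 0.0855 m and x of tin_small_mid in the frame of mixer between 0.044 and 0.076 m and y of tin_small_mid in the frame of mixer between -0.0025 and 0.0025 m and angle between tin_small_mid's own z axis and vertical below 0.06 rad and contact force between clamp_pad and tin_small above 4 N); the robot touches nothing.
It fails at once if the clamp pad presses the tin with more than 18 N: the tin is dented (contact force between clamp_pad and tin_small above 18 N).
It fails at once if the tin is rammed against the mixer with more than 45 N (contact force between mixer and tin_small above 45 N).
It fails at once if the larger tin or another loose thing is moved more than 25 mm (distance of any of tin_large, pot, pocket_tape, masking_roll from where it was at the start of the episode above 0.025 m).
It also fails if it takes over 51 s, if anything falls off the work surface, if the arm or the gripper's body presses on something with over 40 N, if the wrist force passes 120 N, or if a joint passes its speed limit or range.

## Working session

There is one attempt and no reset: what is moved stays moved. The work goes in short steps, Python scripts to look and compute and a shell command to move; the robot and the scene stay as the last step left them, time stands still between calls to the robot, and variables do not carry over. Pictures are saved under pics/ and viewed, about 8 in all and at most 12, crops included, and the job is handed in when it is done.

```bash
mkdir -p pics
cat > h.py <<'E'
import numpy as np, cv2
from rig import *
from scipy.spatial.transform import Rotation as R
def cam(n):
    c=camera_info(n); f=200/np.tan(np.radians(c['vertical_fov'])/2)
    K=np.array([[f,0,c['cx']],[0,f,c['cy']],[0,0,1]]); return K,np.array(c['dist'],float),np.array(c['eye'],float),np.array(c['rotation'],float)
def ray(n,p):
    K,d,e,Rm=cam(n); u=cv2.undistortPoints(np.array([[p]],float),K,d)[0,0]
    v=Rm@np.array([u[0],u[1],1]); return e,v/np.linalg.norm(v)
def onz(n,p,z):
    e,v=ray(n,p); return e+v*(z-e[2])/v[2]
def proj(n,P):
    K,d,e,Rm=cam(n); Q=(np.atleast_2d(P)-e)@Rm
    return cv2.projectPoints(Q,np.zeros(3),np.zeros(3),K,d)[0][:,0]
def tri(a,pa,b,pb):
    e1,v1=ray(a,pa);e2,v2=ray(b,pb)
    A=np.c_[v1,-v2];s=np.linalg.lstsq(A,e2-e1,rcond=None)[0]
    p,q=e1+v1*s[0],e2+v2*s[1];return (p+q)/2,np.linalg.norm(p-q)
def save(n,f):
    cv2.imwrite('pics/'+f,snapshot(n)[:,:,::-1])
E
python3 - <<'E'
from h import *
np.set_printoptions(precision=1,suppress=True)
ims=[]
for n in ('scene','side'):
    im=snapshot(n); ims.append(im)
    print(n,camera_info(n)['eye'])
    for t in ('mixer','clamp_grip','clamp_pad','tin_small_mid','tin_large','v_about','lip_about','pot','pocket_tape','masking_roll'):
        print(t,[(np.array(d['centre']),round(d['confidence'],2)) for d in landmark_of(t,n)[:4]])
    cv2.imwrite(f'pics/{n}0.png',im[:,:,::-1])
s=get_state();print(s['position'],s['orientation'],s['ft_force'],s['clock'])
E
```

```text
scene [ -192.3 -1045.8   544.2]
mixer [(array([297.7, 203.3]), 0.74), (array([393. , 239.3]), 0.43)]
clamp_grip [(array([266.1, 177.1]), 0.67)]
clamp_pad [(array([284.9, 182.5]), 0.57)]
tin_small_mid [(array([321. , 265.3]), 0.95), (array([358.1, 209.5]), 0.87), (array([343.6, 238.8]), 0.84), (array([277.6, 224.4]), 0.84)]
tin_large [(array([395.7, 237.5]), 0.8)]
v_about [(array([314.3, 176.5]), 0.97)]
lip_about [(array([324.5, 160.2]), 0.69)]
pot [(array([397.8, 257.5]), 0.96)]
pocket_tape [(array([283. , 260.2]), 0.95), (array([282.9, 178.9]), 0.73)]
masking_roll [(array([433. , 248.9]), 0.6), (array([284.8, 259.3]), 0.38)]
side [ 316.1 -969.   637.9]
mixer [(array([329.5, 173.3]), 0.75)]
clamp_grip [(array([297.3, 145.6]), 0.68)]
clamp_pad [(array([313.4, 149.2]), 0.55)]
tin_small_mid [(array([277.4, 201.1]), 0.97), (array([320., 208.]), 0.86), (array([326.3, 241.3]), 0.67), (array([272.9, 267.5]), 0.61)]
tin_large [(array([389. , 257.4]), 0.62)]
v_about [(array([328.7, 173.2]), 0.6)]
lip_about [(array([371.3, 134.6]), 0.94), (array([312.3, 151.3]), 0.49)]
pot [(array([369.5, 291.4]), 0.55)]
pocket_tape [(array([259.8, 242.5]), 0.62)]
masking_roll [(array([419. , 289.7]), 0.66)]
[185.1 623.1 303.9] [-0.6  0.6  0.4 -0.4] [0.4 0.8 0.6] 1.1
```

View pics/scene0.png

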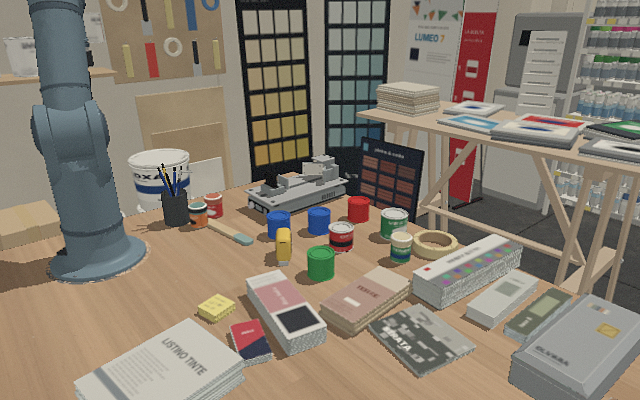

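View pics/side0.png

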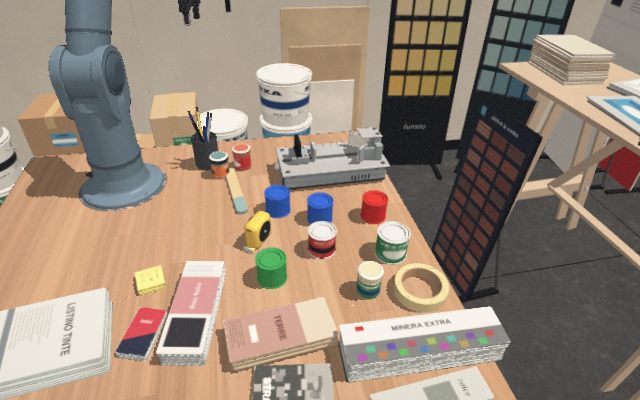

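The robot stands at left. The mixer is at scene (298,190) and side (330,165), with its jaw at the left end and the V and lip at the right. The small tin (red label, metal lid) is at scene (341,236) and side (322,239). The green-labelled tin at scene (394,222) is the larger one. The plain blue, red and green tins are look-alikes.

Run:
```python
from h import *
np.set_printoptions(precision=1,suppress=True)
pts={}
reg={}
for n in ('scene','side'):
    snapshot(n)
    for t in ('tin_small_mid','tin_large','mixer','clamp_grip','pot','pocket_tape'):
        o=outline_of(t,n); reg[n,t]=o
        print(n,t,[(np.array(d['centre']),round(d['confidence'],2),int(d['region'].sum())) for d in o[:6]])
for t,a,b in (('tin',(341.5,238),(322,240)),('mixer',(297.7,203.3),(329.5,173.3)),('grip',(266.1,177.1),(297.3,145.6)),('pad',(284.9,182.5),(313.4,149.2)),('lip',(324.5,160.2),(371.3,134.6)),('large',(395.7,237.5),(389,257.4)),('pot',(397.8,257.5),(369.5,291.4)),('tape',(283,260.2),(259.8,242.5)),('roll',(433,248.9),(419,289.7)),
 ('blueL',(277.6,224.4),(277.4,201.1)),('blueR',(319,221),(320,208)),('red',(358.1,209.5),(374,207)),('green',(321,265.3),(272.9,267.5))):
    print(t,*tri('scene',a,'side',b))
s=get_state();print(s['position'],R.from_quat(np.roll(s['orientation'],-1)).as_matrix(),s['clock'])
c=cam('wrist');print(c)
save('wrist','w0.png')
```

```text
scene tin_small_mid [(array([274.7, 220.8]), 0.81, 490), (array([321.7, 216.5]), 0.73, 613), (array([320.1, 263.5]), 0.71, 909), (array([358.9, 207.7]), 0.64, 573), (array([342.3, 237.6]), 0.59, 663)]
scene tin_large [(array([394. , 218.9]), 0.69, 703)]
scene mixer [(array([303.7, 188.9]), 0.89, 3429)]
scene clamp_grip [(array([273.5, 182.8]), 0.61, 481)]
scene pot [(array([401.8, 244.3]), 0.6, 611)]
scene pocket_tape [(array([304.2, 187. ]), 0.75, 3595), (array([282.7, 246.6]), 0.58, 589)]
side tin_small_mid [(array([372.5, 205.4]), 0.88, 767), (array([270.4, 268.5]), 0.75, 1070), (array([320.1, 237.5]), 0.59, 943), (array([319.1, 203.9]), 0.57, 716), (array([276.8, 202.7]), 0.55, 713)]
side tin_large [(array([393. , 243.5]), 0.7, 1295)]
side mixer [(array([335.4, 163.2]), 0.96, 4947)]
side clamp_grip [(array([302.4, 153.7]), 0.58, 538), (array([334.6, 162. ]), 0.3, 4989)]
side pot [(array([369.6, 281.6]), 0.87, 848)]
side pocket_tape [(array([258.8, 225.9]), 0.59, 796)]Traceback (most recent call last):
  File "<stdin>", line 12, in <module>
  File "h.py", line 16, in tri
    e1,v1=ray(a,pa);e2,v2=ray(b,pb)
          ~~~^^^^^^
  File "h.py", line 9, in ray
    v=Rm@np.array([u[0],u[1],1]); return e,v/np.linalg.norm(v)
      ~~^~~~~~~~~~~~~~~~~~~~~~~~
ValueError: matmul: Input operand 1 has a mismatch in its core dimension 0, with gufunc signature (n?,k),(k,m?)->(n?,m?) (size 3 is different from 4)
```

```bash
sed -i "s/np.array(c\['rotation'\],float)$/R.from_quat(np.roll(np.array(c['rotation'],float),-1)).as_matrix()/" h.py
python3 - <<'E'
from h import *
np.set_printoptions(precision=1,suppress=True)
for t,a,b in (('tin',(342.3,237.6),(321,239)),('mixer',(297.7,203.3),(329.5,173.3)),('grip',(266.1,177.1),(297.3,145.6)),('pad',(284.9,182.5),(313.4,149.2)),('lip',(324.5,160.2),(371.3,134.6)),('large',(395.7,237.5),(389,257.4)),('pot',(397.8,257.5),(369.5,291.4)),('tape',(283,260.2),(259.8,242.5)),('roll',(433,248.9),(419,289.7)),
 ('blueL',(277.6,224.4),(277.4,201.1)),('blueR',(319,221),(320,208)),('red',(358.1,209.5),(374,207)),('green',(321,265.3),(272.9,267.5))):
    print(t,*tri('scene',a,'side',b))
s=get_state();print(s['position'],R.from_quat(np.roll(s['orientation'],-1)).as_matrix(),s['clock'])
c=cam('wrist');print(c)
save('wrist','w0.png')
E
```

```text
tin [ 458.  -328.7   30.3] 6.740346745246799
mixer [539.3 -42.2  -0.3] 5.141123685568763
grip [452.9 -20.7  90.5] 10.60712585837829
pad [494.1 -44.6  79.4] 7.975389888268983
lip [648.4 -37.6 107.9] 2.312609301041993
large [ 594.9 -378.2    2.1] 3.4995121329036967
pot [ 529.1 -449.1   -3. ] 7.0733703521862035
tape [ 331.  -263.5  -15.2] 1.180714453977283
roll [ 627.3 -468.9   -3.5] 2.504635422625631
blueL [ 382.8 -170.2   25.9] 1.3938959869648266
blueR [ 477.4 -218.1   26.1] 4.382170967086029
red [ 603.3 -233.9   25.8] 1.6388529544289114
green [ 350.  -380.5   19.6] 4.518937812782651
[185.1 623.1 303.8] [[ 0.3 -0.  -1. ]
 [ 1.  -0.   0.3]
 [-0.  -1.   0. ]] 1.8
(array([[321. ,   0. , 325.7],
       [  0. , 321. , 201.2],
       [  0. ,   0. ,   1. ]]), array([-0.,  0.,  0.,  0.,  0.]), array([117.3, 643.9, 374.4]), array([[ 0.3,  0.9,  0.3],
       [ 1. , -0.3, -0.1],
       [ 0. ,  0.3, -1. ]]))
```

View pics/w0.png

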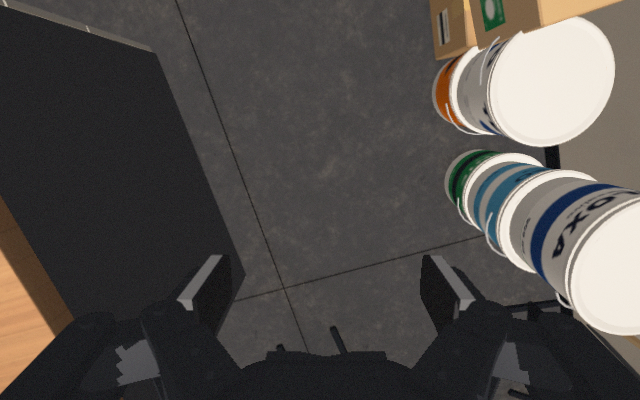

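The start view shows only the floor beside the bench. The tool points down along its own y, and the jaws open along its x. I'll move so one wrist view covers both the mixer and the tins.

```bash
cat >> h.py <<'E'
def row(P,jawdeg):
    """row for world TCP P (mm), tool y down, tool x at azimuth jawdeg"""
    s=get_state();M=R.from_quat(np.roll(s['orientation'],-1)).as_matrix()
    a=np.radians(jawdeg);x=np.array([np.cos(a),np.sin(a),0]);y=np.array([0,0,-1.]);T=np.c_[x,y,np.cross(x,y)]
    d=M.T@(np.array(P)-s['position'])/1000; r=R.from_matrix(M.T@T).as_rotvec()
    print('row',np.round(d,4),np.round(r,4),'now',np.round(s['position'],1),'jaw az',round(float(np.degrees(np.arctan2(M[1,0],M[0,0]))),2),'F',np.round(s['ft_force'],1),'w',round(s['width'],1),'t',round(s['clock'],2))
E
python3 -c "
from h import *
row([430,300,320],73);row([450,-170,320],85)"
```

```text
row [-0.24   -0.0162 -0.3268] [-0.0001  0.008   0.0001] now [185.1 623.1 303.9] jaw az 73.46 F [-0.1  0.5 -0.9] w 85.5 t 1.85
row [-0.6848 -0.0162 -0.4798] [-1.000e-04 -2.015e-01  1.000e-04] now [185.1 623.1 303.9] jaw az 73.46 F [-0.1  0.5 -0.9] w 85.5 t 1.85
```

```bash
python3 -m jog '[[-0.24,-0.016,-0.327,0,0,0,0.085],[-0.24,-0.016,-0.327,0,0,0,0.085],[-0.24,-0.016,-0.327,0,0,0,0.085],[-0.24,-0.016,-0.327,0,0,0,0.085],[-0.24,-0.016,-0.327,0,0,0,0.085],[-0.24,-0.016,-0.327,0,0,0,0.085],[-0.24,-0.016,-0.327,0,0,0,0.085],[-0.24,-0.016,-0.327,0,0,0,0.085],[-0.24,-0.016,-0.327,0,0,0,0.085]]'; python3 -c "
from h import *
row([450,-170,320],85)"
```

```text
clock: 2.75
position: [435.4, 292.2, 320.8]
orientation: [-0.568, 0.571, 0.42, -0.419]
ft_force: [0.6, 0.3, 1.1]
width: 85.0
row [-0.4369  0.0018 -0.1514] [ 0.0037 -0.2149 -0.0015] now [435.4 292.2 320.8] jaw az 72.69 F [0.6 0.3 1.1] w 85.0 t 2.75
```

```bash
python3 -m jog '[[-0.437,0.002,-0.151,0,-0.215,0,0.085],[-0.437,0.002,-0.151,0,-0.215,0,0.085],[-0.437,0.002,-0.151,0,-0.215,0,0.085],[-0.437,0.002,-0.151,0,-0.215,0,0.085],[-0.437,0.002,-0.151,0,-0.215,0,0.085],[-0.437,0.002,-0.151,0,-0.215,0,0.085],[-0.437,0.002,-0.151,0,-0.215,0,0.085],[-0.437,0.002,-0.151,0,-0.215,0,0.085],[-0.437,0.002,-0.151,0,-0.215,0,0.085],[-0.437,0.002,-0.151,0,-0.215,0,0.085]]'
python3 - <<'E'
from h import *
np.set_printoptions(precision=1,suppress=True)
row([450,-170,320],85)
n='wrist';c=cam(n);print(c[2]);save(n,'w1.png')
Z=dict(mixer=0,clamp_grip=100,clamp_pad=77,tin_small_mid=27.5,tin_large=0,v_about=55,lip_about=114,pot=0,pocket_tape=0)
for t,z in Z.items():
    print(t,[(np.array(d['centre']),round(d['confidence'],2),onz(n,d['centre'],z)[:2]) for d in landmark_of(t,n)[:6]])
E
```

```text
clock: 3.75
position: [448.8, -175.4, 320.7]
orientation: [-0.521, 0.525, 0.476, -0.475]
ft_force: [0.1, -0.4, -0.1]
width: 85.1
row [ 0.  0. -0.] [ 0. -0. -0.] now [ 448.8 -175.4  320.7] jaw az 84.58 F [ 0.1 -0.4 -0.1] w 85.1 t 3.75
[ 378.  -167.9  390.9]
mixer [(array([435.7, 226.1]), 0.78, array([541.5, -39.5]))]
clamp_grip [(array([122.7, 243.2]), 0.17, array([ 489.7, -376.4]))]
clamp_pad [(array([454.9, 216.7]), 0.82, array([499.9, -39.3])), (array([122.9, 245.3]), 0.35, array([ 501.6, -391.2]))]
tin_small_mid [(array([290.2, 291.8]), 0.79, array([ 603.7, -227.1])), (array([289.9, 197.8]), 0.78, array([ 478.5, -212.7])), (array([200.8, 190.4]), 0.77, array([ 460.7, -315.5])), (array([325.7, 115.2]), 0.66, array([ 388.6, -162.8])), (array([124.9,  98.2]), 0.63, array([ 351.8, -378. ]))]
tin_large []
v_about []
lip_about []
pot [(array([124.8, 243.5]), 0.94, array([ 530.6, -442.6]))]
pocket_tape [(array([230.6,  71.4]), 0.89, array([ 332.2, -266.8])), (array([202.6, 190.9]), 0.2, array([ 468. , -325.4]))]
```

View pics/w1.png

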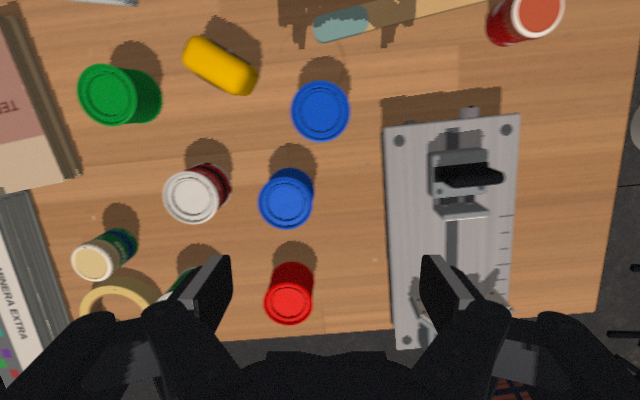

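The wrist view shows the small tin's white lid at about (192,194), with clear space around it. The deck corners are at about (385,127), (521,115) and (400,350), the grip at (470,176) and the pad at (460,210). I'll work out the tin from its lid and the mixer from the deck corners.

Run:
```python
from h import *
np.set_printoptions(precision=1,suppress=True)
n='wrist'
im=cv2.imread('pics/w1.png')
c=im[155:230,155:240]; m=((c.min(2)>120)&(c.max(2).astype(int)-c.min(2)<45)).astype(np.uint8)
k=max(cv2.findContours(m,0,2)[0],key=cv2.contourArea).reshape(-1,2)+[155,155]
h=cv2.convexHull(k.astype(np.int32))
w=np.array([onz(n,p[0].astype(float),55)[:2] for p in h]); print('lid',cv2.minEnclosingCircle(w.astype(np.float32)),cv2.fitEllipse(w.astype(np.float32)))
for p in [(385,127),(521,115),(400,350)]: print(p,onz(n,p,55)[:2])
print('grip top mid',onz(n,(471,176),118)[:2])
cv2.imwrite('pics/w1c.png',cv2.resize(im[95:375,365:565],None,fx=2.1,fy=2.1,interpolation=2))
```

```text
lid ((462.4153137207031, -317.36090087890625), 30.358552932739258) ((462.1060485839844, -317.4783935546875), (59.58503723144531, 60.38764190673828), 5.829365253448486)
(385, 127) [ 404.6 -103.7]
(521, 115) [404.   34.4]
(400, 350) [682.3 -93.3]
grip top mid [447.5 -41.7]
```

View pics/w1c.png

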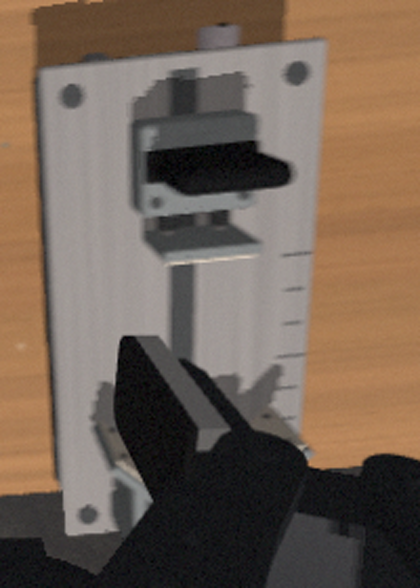

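The lid fits a 60 mm circle at (462.3, -317.4), so this is the smaller tin. Next is the approach.

```bash
python3 -c "
from h import *
n='wrist'
L=lambda p:onz(n,(p[0]/2.1+365,p[1]/2.1+95),55)[:2].round(1)
for p in [(38,70),(326,39),(66,534),(303,440),(52,300),(315,230)]: print(p,L(p))
row([462.3,-317.4,180],90);row([462.3,-317.4,85],90);print(tcp_to_grasp if not callable(tcp_to_grasp) else tcp_to_grasp())"
```

```text
(38, 70) [ 405.8 -105.7]
(326, 39) [402.5  33.5]
(66, 534) [680.8 -97.8]
(303, 440) [627.  40.]
(52, 300) [ 527.3 -102.3]
(315, 230) [499.4  36. ]
row [-0.1472  0.14   -0.0245] [ 0.0033 -0.0842 -0.0016] now [ 449.8 -168.5  319.7] jaw az 85.17 F [ 0.4 -0.3  0.9] w 84.7 t 4.25
row [-0.147   0.235  -0.0242] [ 0.0033 -0.0842 -0.0016] now [ 449.8 -168.5  319.7] jaw az 85.17 F [ 0.4 -0.3  0.9] w 84.7 t 4.25
53.900000000000006
```

The arm was still settling while that picture was being used, by about 7 mm. I'll take a fresh picture at rest and redo the sums.

```bash
cat >> h.py <<'E'
def lid(im,n,box,z,lo=120):
    x0,y0,x1,y1=box;c=im[y0:y1,x0:x1]; m=((c.min(2)>lo)&(c.max(2).astype(int)-c.min(2)<45)).astype(np.uint8)
    k=max(cv2.findContours(m,0,2)[0],key=cv2.contourArea).reshape(-1,2)+[x0,y0]
    w=np.array([onz(n,p[0].astype(float),z)[:2] for p in cv2.convexHull(k.astype(np.int32))]).astype(np.float32)
    print('lid',cv2.minEnclosingCircle(w),cv2.fitEllipse(w))
E
python3 - <<'E'
from h import *
n='wrist';save(n,'w2.png');im=cv2.imread('pics/w2.png');lid(im,n,(140,150,240,235),55)
g=cv2.cvtColor(im,6);print(cv2.phaseCorrelate(np.float32(cv2.imread('pics/w1.png',0)[90:250,60:560]),np.float32(g[90:250,60:560])))
for t,z in dict(mixer=0,clamp_pad=77,clamp_grip=100,tin_small_mid=27.5).items(): print(t,[(np.round(d['centre']),round(d['confidence'],2),onz(n,d['centre'],z)[:2].round(1)) for d in landmark_of(t,n)[:6]])
row([462.3,-317.4,180],90)
cv2.imwrite('pics/w2c.png',cv2.resize(im[95:375,365:565],None,fx=2.1,fy=2.1,interpolation=2))
E
```

```text
lid ((460.30926513671875, -324.5580749511719), 30.296815872192383) ((460.2217102050781, -324.6113586425781), (60.134300231933594, 60.224693298339844), 139.7618408203125)
((-5.786053347177244, -0.14109460494987047), 1.0180769134521483)
mixer [(array([431., 229.]), 0.88, array([544.4, -38.8]))]
clamp_pad [(array([452., 218.]), 0.87, array([500.7, -42.1]))]
clamp_grip [(array([462., 180.]), 0.84, array([455. , -42.7]))]
tin_small_mid [(array([195., 189.]), 0.9, array([ 457.9, -323.6])), (array([286., 200.]), 0.86, array([ 480.7, -219.3])), (array([315., 114.]), 0.71, array([ 386.3, -176.2])), (array([115.,  94.]), 0.68, array([ 346.4, -389.2])), (array([287., 291.]), 0.63, array([ 602.2, -233. ]))]
row [-0.1458  0.1402 -0.0249] [ 0.0035 -0.0866 -0.0019] now [ 449.6 -169.7  319.8] jaw az 85.04 F [ 0.1 -0.   0.2] w 84.9 t 4.5
```

```bash
python3 -c "
from h import *
row([460.2,-324.6,180],91);row([460.2,-324.6,84],91)"
```

```text
row [-0.1532  0.1402 -0.0235] [ 0.0035 -0.1041 -0.002 ] now [ 449.6 -169.7  319.8] jaw az 85.04 F [ 0.1 -0.   0.2] w 84.9 t 4.5
row [-0.153   0.2362 -0.0231] [ 0.0035 -0.1041 -0.002 ] now [ 449.6 -169.7  319.8] jaw az 85.04 F [ 0.1 -0.   0.2] w 84.9 t 4.5
```

```bash
python3 -m jog '[[-0.05,0.04,-0.008,0,-0.1,0,0.085],[-0.1,0.08,-0.016,0,-0.1,0,0.085],[-0.153,0.12,-0.0235,0.003,-0.104,-0.002,0.085],[-0.153,0.14,-0.0235,0.003,-0.104,-0.002,0.085],[-0.153,0.14,-0.0235,0.003,-0.104,-0.002,0.085],[-0.153,0.14,-0.0235,0.003,-0.104,-0.002,0.085],[-0.153,0.14,-0.0235,0.003,-0.104,-0.002,0.085],[-0.153,0.14,-0.0235,0.003,-0.104,-0.002,0.085]]'; python3 -c "
from h import *
n='wrist';save(n,'w3.png');row([460.2,-324.6,84],91);im=cv2.imread('pics/w3.png');u=proj(n,[[460,-325,55]])[0];print(u);a,b=u.astype(int);lid(im,n,(max(a-75,0),max(b-75,0),a+75,b+75),55)
print([(np.round(d['centre']),onz(n,d['centre'],27.5)[:2].round(1)) for d in landmark_of('tin_small_mid',n)[:3]])"
```

```text
clock: 5.3
position: [461.6, -323.6, 181.5]
orientation: [-0.494, 0.496, 0.506, -0.504]
ft_force: [0.3, 0.3, 0.6]
width: 84.8
row [-0.0011  0.0976  0.0018] [0.0035 0.0022 0.    ] now [ 461.7 -323.5  181.6] jaw az 91.13 F [0.4 0.3 0.1] w 84.6 t 5.35
[322.68345261 217.08328687]
lid ((460.68096923828125, -324.3251647949219), 30.224111557006836) ((460.6712951660156, -324.3484191894531), (60.196048736572266, 60.38535690307617), 92.2401123046875)
[(array([463., 228.]), array([ 476.4, -219.4])), (array([231.,  34.]), array([ 347.8, -385.4])), (array([551., 102.]), array([ 384.4, -172.6]))]
```

View pics/w3.png

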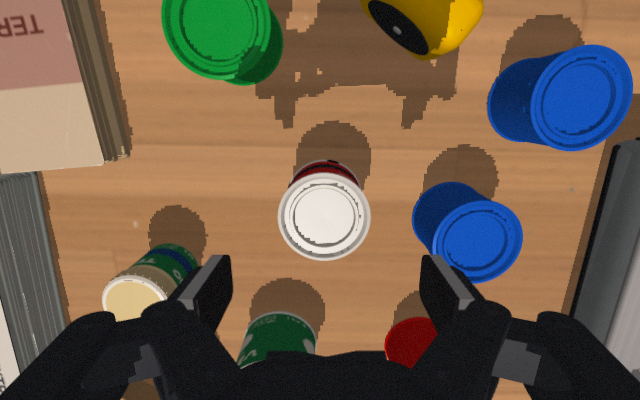

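The tin's lid is at (324,216), midway between the open fingers and red-labelled, at (460.7, -324.3). The neighbours stay clear of the fingers, so I'll lower, close and lift.

```bash
python3 -m jog '[[-0.001,0.03,0.001,0.003,0,0,0.085],[-0.001,0.06,0.001,0.003,0,0,0.085],[-0.001,0.085,0.001,0.003,0,0,0.085],[-0.001,0.0975,0.001,0.003,0,0,0.085],[-0.001,0.0975,0.001,0.003,0,0,0.085],[-0.001,0.0975,0.001,0.003,0,0,0.085],[-0.001,0.0975,0.001,0.003,0,0,0.05],[-0.001,0.0975,0.001,0.003,0,0,0.05],[-0.001,0.0975,0.001,0.003,0,0,0.05],[-0.001,0.0975,0.001,0.003,0,0,0.05]]' 30; python3 -m jog '[[0,0,0,0,0,0,0.05],[0,0,0,0,0,0,0.05],[0,0,0,0,0,0,0.05],[0,-0.02,0,0,0,0,0.05],[0,-0.06,0,0,0,0,0.05],[0,-0.11,0,0,0,0,0.05],[0,-0.14,0,0,0,0,0.05],[0,-0.14,0,0,0,0,0.05],[0,-0.14,0,0,0,0,0.05]]' 30;  python3 -c "
from h import *
row([532,-40,224],91);row([532,-40,140],91)"
```

```text
clock: 6.4
position: [462.0, -325.1, 85.6]
orientation: [-0.494, 0.496, 0.505, -0.504]
ft_force: [-0.5, 0.4, 6.3]
width: 59.3
clock: 7.3
position: [461.4, -324.6, 225.5]
orientation: [-0.494, 0.496, 0.506, -0.504]
ft_force: [-0.1, 0.7, -2.2]
width: 59.6
row [ 0.2832  0.0017 -0.0762] [ 0.0034  0.0023 -0.0002] now [ 461.4 -324.6  225.5] jaw az 91.13 F [-0.1  0.7 -2.2] w 59.6 t 7.3
row [ 0.2832  0.0857 -0.0759] [ 0.0034  0.0023 -0.0002] now [ 461.4 -324.6  225.5] jaw az 91.13 F [-0.1  0.7 -2.2] w 59.6 t 7.3
```

The tin is gripped at 59.6 mm. Next I carry it over the mixer and check from above.

```bash
python3 -m jog '[[0.04,0,-0.012,0,0,0,0.05],[0.085,0,-0.026,0,0,0,0.05],[0.13,0,-0.04,0,0,0,0.05],[0.175,0,-0.054,0,0,0,0.05],[0.22,0,-0.068,0,0,0,0.05],[0.26,0,-0.08,0,0,0,0.05],[0.283,0,-0.09,0.003,0,0,0.05],[0.283,0,-0.09,0.003,0,0,0.05],[0.283,0,-0.09,0.003,0,0,0.05],[0.283,0,-0.09,0.003,0,0,0.05]]' 30;  python3 -c "
from h import *
n='wrist';save(n,'w4.png');row([546,-40,140],91)
for t,z in dict(mixer=0,clamp_pad=77,clamp_grip=100,v_about=55,lip_about=114).items(): print(t,[(np.round(d['centre']),round(d['confidence'],2),onz(n,d['centre'],z)[:2].round(1)) for d in landmark_of(t,n)[:3]])"
```

```text
clock: 8.3
position: [544.3, -41.6, 224.3]
orientation: [0.496, -0.495, -0.503, 0.505]
ft_force: [-0.1, 0.0, -0.8]
width: 59.6
row [ 0.002   0.0847 -0.0018] [-0.0021 -0.0009 -0.0013] now [544.5 -42.  224.7] jaw az 90.95 F [-0.4 -0.3 -2.1] w 59.8 t 8.35
mixer [(array([332., 184.]), 0.66, array([543.5, -36.1]))]
clamp_pad [(array([326., 150.]), 0.88, array([502. , -41.7]))]
clamp_grip [(array([331.,  67.]), 0.56, array([452.3, -39.6]))]
v_about []
lip_about []
```

View pics/w4.png

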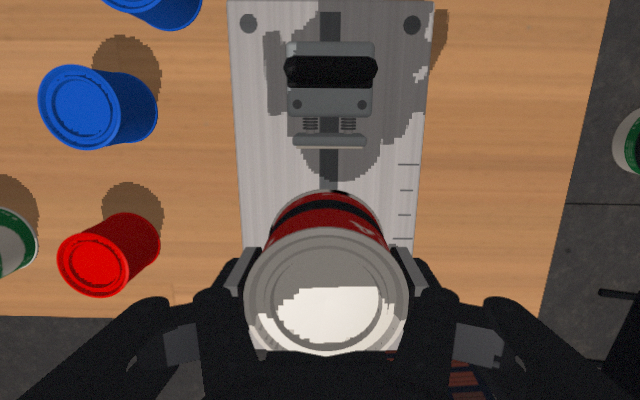

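The tin hangs over the deck, in line with the jaw slot (column 330). The grip is at (331,70) and the pad at (329,140), with a gap between pad and tin. I'll work out the axis from the slot and edges, then the lowering move.

```bash
python3 -c "
from h import *
n='wrist'
for a,z in [((228,0),55),((243,245),55),((433,0),55),((414,245),55),((249,23),55),((412,25),55),((330,70),118),((286,70),118),((376,70),118),((292,142),94),((366,142),94)]: print(a,onz(n,a,z)[:2].round(1))
row([548,-40,141],91)"
```

```text
(228, 0) [ 407.2 -108. ]
(243, 245) [ 584.1 -107.4]
(433, 0) [404.7  28.5]
(414, 245) [581.7  32.4]
(249, 23) [420.9 -94.6]
(412, 25) [420.1  15.8]
(330, 70) [456.3 -39.8]
(286, 70) [456.7 -62.6]
(376, 70) [455.8 -16. ]
(292, 142) [496.1 -62.4]
(366, 142) [495.3 -16.2]
row [ 0.0009  0.0848 -0.0024] [ 0.0004  0.0005 -0.0003] now [545.5 -40.9 225.8] jaw az 91.03 F [ 0.  -1.  -1.8] w 59.8 t 8.6
```

```bash
python3 -m jog '[[0.0015,0.02,-0.002,0,0,0,0.05],[0.003,0.045,-0.002,0,0,0,0.05],[0.003,0.065,-0.002,0,0,0,0.05],[0.003,0.076,-0.002,0,0,0,0.05],[0.003,0.08,-0.002,0,0,0,0.05],[0.003,0.08,-0.002,0,0,0,0.05],[0.003,0.08,-0.002,0,0,0,0.05]]' 30; python3 -m jog '[[0,0.002,0,0,0,0,0.05],[0,0.003,0,0,0,0,0.05],[0,0.003,0,0,0,0,0.05]]'
```

```text
clock: 9.3
position: [548.4, -38.2, 146.7]
orientation: [-0.495, 0.496, 0.505, -0.504]
ft_force: [0.3, 0.3, -1.5]
width: 59.6
clock: 9.6
position: [548.6, -38.1, 144.1]
orientation: [-0.495, 0.496, 0.505, -0.504]
ft_force: [-0.4, 0.6, -1.4]
width: 59.7
```

```bash
python3 -m jog '[[0,0.0015,0,0,0,0,0.05],[0,0.003,0,0,0,0,0.05],[0,0.003,0,0,0,0,0.05]]'; python3 -m jog '[[0,0.0005,0,0,0,0,0.05],[0,0.001,0,0,0,0,0.05],[0,0.001,0,0,0,0,0.05]]'
```

```text
clock: 9.9
position: [548.4, -38.1, 140.8]
orientation: [-0.495, 0.496, 0.505, -0.504]
ft_force: [-0.2, -0.3, -1.7]
width: 59.7
clock: 10.2
position: [549.0, -38.2, 140.6]
orientation: [-0.495, 0.496, 0.505, -0.503]
ft_force: [-1.5, 0.9, 4.9]
width: 59.9
```

The tin touched down, with the force going from -1.7 to +4.9 N. I release it and rise.

```bash
python3 -m jog '[[0,0,0,0,0,0,0.066],[0,0,0,0,0,0,0.08],[0,0,0,0,0,0,0.085],[0,0,0,0,0,0,0.085],[0,-0.02,0,0,0,0,0.085],[0,-0.05,0,0,0,0,0.085],[0,-0.08,0,0,0,0,0.085],[0,-0.09,0,0,0,0,0.085],[0,-0.09,0,0,0,0,0.085],[0,-0.09,0,0,0,0,0.085]]'; python3 -c "
from h import *
n='wrist';save(n,'w5.png');row([425,-40,232],90.8);im=cv2.imread('pics/w5.png');lid(im,n,(235,150,420,395),110)
for t,z in dict(clamp_pad=77,clamp_grip=100,tin_small_mid=82.5).items(): print(t,[(np.round(d['centre']),round(d['confidence'],2),onz(n,d['centre'],z)[:2].round(1)) for d in landmark_of(t,n)[:3]])"
```

```text
clock: 11.2
position: [548.0, -37.9, 229.7]
orientation: [-0.495, 0.496, 0.505, -0.504]
ft_force: [0.2, 0.9, -0.8]
width: 85.2
row [ 1.000e-04 -3.000e-03  1.226e-01] [0.001  0.0039 0.0001] now [547.6 -38.  229.1] jaw az 91.02 F [-0.1 -1.  -0.1] w 84.9 t 11.25
lid ((567.3483276367188, -38.5290641784668), 85.0423583984375) ((563.5626831054688, -38.93470001220703), (107.63591766357422, 636.1544189453125), 90.38534545898438)
clamp_pad [(array([322., 139.]), 0.97, array([497.9, -41.1]))]
clamp_grip [(array([325.,  61.]), 0.85, array([451.3, -39.9]))]
tin_small_mid [(array([108., 246.]), 0.92, array([ 578.4, -198.1])), (array([326., 207.]), 0.88, array([545.4, -37.1])), (array([102., 103.]), 0.83, array([ 476.5, -184.7]))]
```

View pics/w5.png

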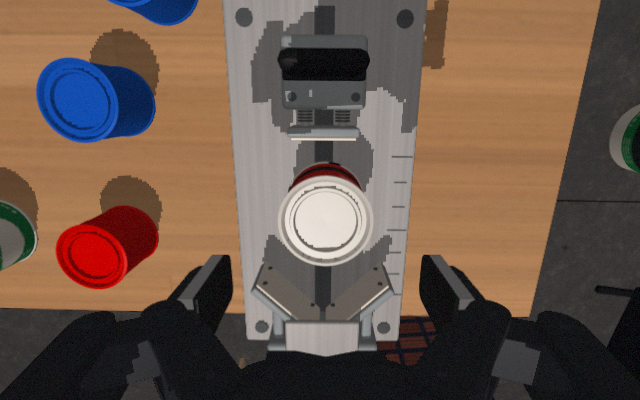

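The tin stands upright on the deck at lid (326,220), centred on the slot. The V faces open towards it, with front edges at about (255,285) and (392,284). The jaw is untouched behind it. I close the fingers and go down behind the grip.

```bash
python3 -m jog '[[0,0,0.04,0,0,0,0.05],[0,0,0.085,0,0,0,0.02],[0,0,0.1225,0.001,0.004,0,0.0],[0,0,0.1225,0.001,0.004,0,0.0],[0,0.02,0.1225,0.001,0.004,0,0.0],[0,0.045,0.1225,0.001,0.004,0,0.0],[0,0.065,0.1225,0.001,0.004,0,0.0],[0,0.068,0.1225,0.001,0.004,0,0.0],[0,0.068,0.1225,0.001,0.004,0,0.0],[0,0.068,0.1225,0.001,0.004,0,0.0]]'; python3 -c "
from h import *
n='wrist'
im=cv2.imread('pics/w5.png')
row([437,-39.7,161],90.8)"
```

```text
clock: 12.4
position: [426.2, -40.5, 161.7]
orientation: [-0.496, 0.497, 0.504, -0.503]
ft_force: [-0.3, -0.6, -0.4]
width: -0.0
row [ 0.0006  0.0007 -0.0108] [ 0.0011 -0.0004 -0.0006] now [426.2 -40.5 161.7] jaw az 90.78 F [-0.3 -0.6 -0.4] w -0.0 t 12.4
```

Now I advance until the grip is felt.

```bash
python3 -m jog '[[0,0,-0.004,0,0,0,0],[0,0,-0.008,0,0,0,0],[0,0,-0.010,0,0,0,0],[0,0,-0.012,0,0,0,0],[0,0,-0.012,0,0,0,0]]'; python3 -m jog '[[0,0,-0.002,0,0,0,0],[0,0,-0.004,0,0,0,0],[0,0,-0.006,0,0,0,0],[0,0,-0.008,0,0,0,0],[0,0,-0.010,0,0,0,0],[0,0,-0.010,0,0,0,0]]'; python3 -m jog '[[0,0,-0.003,0,0,0,0],[0,0,-0.006,0,0,0,0],[0,0,-0.009,0,0,0,0],[0,0,-0.012,0,0,0,0],[0,0,-0.015,0,0,0,0]]'
```

```text
clock: 12.9
position: [435.7, -40.4, 161.1]
orientation: [0.498, -0.495, -0.502, 0.505]
ft_force: [-5.8, -0.1, 4.6]
width: -0.4
clock: 13.5
position: [442.6, -40.4, 160.1]
orientation: [0.501, -0.493, -0.5, 0.506]
ft_force: [-7.7, -0.8, 6.7]
width: 0.1
clock: 14.0
position: [454.2, -40.4, 159.1]
orientation: [0.503, -0.49, -0.498, 0.508]
ft_force: [-8.7, -0.8, 7.8]
width: 0.2
```

The tool is tilting and sinking, with an upward force building. I'll back off, level, rise 9 mm and push again higher on the grip, always holding the level pose.

```bash
python3 -c "
from h import *
row([449,-39.5,161],90.8);row([447,-39.5,169],90.8)"
```

```text
row [ 0.0009 -0.0018  0.0052] [-0.023  -0.0015  0.0028] now [454.2 -40.4 159.1] jaw az 90.71 F [-8.7 -0.8  7.8] w 0.2 t 14.0
row [ 0.001  -0.0097  0.0074] [-0.023  -0.0015  0.0028] now [454.2 -40.4 159.1] jaw az 90.71 F [-8.7 -0.8  7.8] w 0.2 t 14.0
```

```bash
python3 -m jog '[[0.001,-0.002,0.006,-0.023,-0.001,0.003,0],[0.001,-0.006,0.007,-0.023,-0.001,0.003,0],[0.001,-0.01,0.0074,-0.023,-0.001,0.003,0],[0.001,-0.01,0.0074,-0.023,-0.001,0.003,0],[0.001,-0.01,0.0074,-0.023,-0.001,0.003,0]]'; python3 -c "
from h import *
n='scene';s=get_state();snapshot('scene');snapshot('side')
for n in('scene','side'):print([(np.round(d['centre'],1),onz(n,d['centre'],100).round(1)) for d in landmark_of('clamp_grip',n)[:1]])
save('wrist','w6.png');row([447,-39.5,169],90.8)"
```

```text
clock: 14.5
position: [448.0, -39.3, 169.8]
orientation: [-0.496, 0.497, 0.504, -0.503]
ft_force: [1.4, 0.5, 0.2]
width: -0.4
[(array([275.2, 174.5]), array([475.2, -29. , 100. ]))]
[(array([304.2, 145.9]), array([467.7, -51.6, 100. ]))]
row [-0.      0.0002  0.0001] [-0.0001 -0.0005 -0.0004] now [447.1 -39.5 169.2] jaw az 90.77 F [0.3 0.2 0.1] w -0.3 t 14.75
```

View pics/w6.png

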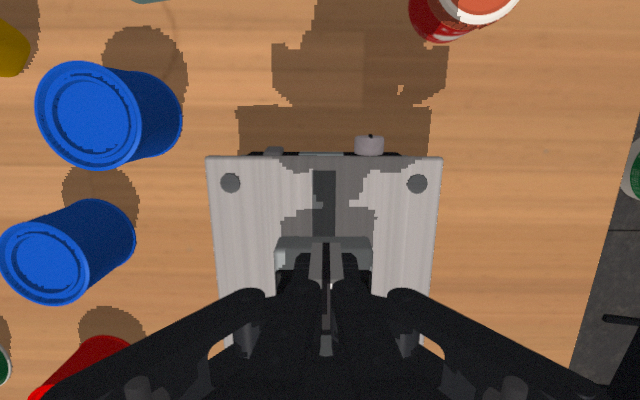

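The fingers are closed on the slot line behind the grip, and the carriage's rear edge shows at (325,238). I'll locate the grip from that edge.

```bash
python3 -c "
from h import *
x=onz('wrist',(325,238),81);print(x,'grip',x[0]+20)"; python3 -m jog '[[0,0,-0.003,0,0,0,0],[0,0,-0.006,0,0,0,0],[0,0,-0.009,0,0,0,0],[0,0,-0.012,0,0,0,0],[0,0,-0.015,0,0,0,0],[0,0,-0.015,0,0,0,0]]'; python3 -c "
from h import *
row([470,-39.2,170],90.8)"
```

```text
[443.30293487 -39.4774031   81.        ] grip 463.30293486917844
clock: 15.35
position: [458.0, -39.5, 167.7]
orientation: [0.5, -0.494, -0.501, 0.506]
ft_force: [-7.6, 0.2, 5.5]
width: 0.2
row [ 0.0001 -0.0024 -0.012 ] [-0.0115 -0.0009  0.0007] now [458.  -39.5 167.7] jaw az 90.75 F [-7.6  0.2  5.5] w 0.2 t 15.35
```

```bash
python3 -m jog '[[0,-0.002,-0.005,-0.011,0,0,0],[0,-0.003,-0.009,-0.011,0,0,0],[0,-0.003,-0.013,-0.011,0,0,0],[0,-0.003,-0.017,-0.011,0,0,0],[0,-0.003,-0.021,-0.011,0,0,0],[0,-0.003,-0.025,-0.011,0,0,0],[0,-0.003,-0.029,-0.011,0,0,0],[0,-0.003,-0.033,-0.011,0,0,0]]'; python3 -c "
from h import *
row([500,-38.9,171],90.8)"
```

```text
clock: 16.15
position: [485.1, -39.3, 167.8]
orientation: [0.501, -0.492, -0.5, 0.507]
ft_force: [-10.2, 0.4, 3.8]
width: 0.2
row [ 0.0002 -0.0034 -0.0149] [-0.016  -0.0015  0.0019] now [485.1 -39.3 167.8] jaw az 90.71 F [-10.2   0.4   3.8] w 0.2 t 16.15
```

```bash
python3 -m jog '[[0,-0.003,-0.006,-0.016,0,0.002,0],[0,-0.0035,-0.008,-0.016,0,0.002,0],[0,-0.0035,-0.010,-0.016,0,0.002,0],[0,-0.0035,-0.012,-0.016,0,0.002,0],[0,-0.0035,-0.014,-0.016,0,0.002,0],[0,-0.0035,-0.014,-0.016,0,0.002,0]]'; python3 -c "
from h import *
row([510,-38.8,171],90.8)
snapshot('wrist');n='wrist'
im=snapshot('side');cv2.imwrite('pics/s1.png',cv2.resize(im[110:200,260:400,::-1],None,fx=5,fy=5,interpolation=2))"
```

```text
clock: 16.75
position: [492.8, -39.1, 167.9]
orientation: [0.501, -0.493, -0.499, 0.507]
ft_force: [-8.8, 0.9, -1.7]
width: -0.2
row [ 0.0001 -0.0034 -0.0172] [-0.0161 -0.0018  0.0009] now [492.8 -39.1 167.9] jaw az 90.7 F [-8.8  0.9 -1.7] w -0.2 t 16.75
```

View pics/s1.png

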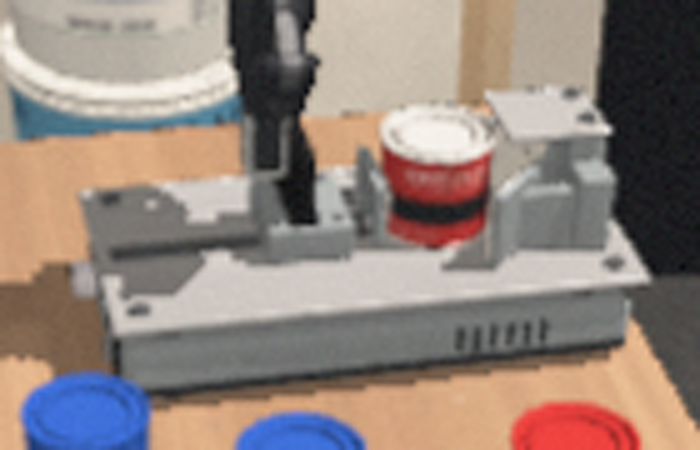

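The side view shows the tin upright on the deck (435,175), with the pad behind it (370,190) and the V and lip ahead (510–600). I go on with smaller steps, watching the force.

```bash
python3 -m jog '[[0,-0.003,-0.005,-0.016,0,0.001,0],[0,-0.0035,-0.0065,-0.016,0,0.001,0],[0,-0.0035,-0.008,-0.016,0,0.001,0],[0,-0.0035,-0.0095,-0.016,0,0.001,0],[0,-0.0035,-0.011,-0.016,0,0.001,0],[0,-0.0035,-0.011,-0.016,0,0.001,0]]'; python3 -m jog '[[0,-0.003,-0.005,-0.016,0,0.001,0],[0,-0.0035,-0.006,-0.016,0,0.001,0],[0,-0.0035,-0.007,-0.016,0,0.001,0],[0,-0.0035,-0.008,-0.016,0,0.001,0],[0,-0.0035,-0.008,-0.016,0,0.001,0]]'; python3 -c "
from h import *
row([510,-38.8,171],90.8)"
```

```text
clock: 17.45
position: [497.2, -39.1, 167.9]
orientation: [0.501, -0.493, -0.499, 0.507]
ft_force: [-8.7, -0.3, -1.7]
width: -0.2
clock: 17.95
position: [498.5, -39.1, 168.0]
orientation: [0.502, -0.493, -0.499, 0.507]
ft_force: [-9.4, -0.4, -1.3]
width: 0.0
row [ 0.0001 -0.0032 -0.0114] [-0.0175 -0.0025  0.0008] now [498.5 -39.1 168. ] jaw az 90.65 F [-9.4 -0.4 -1.3] w 0.0 t 17.95
```

```bash
for i in 1; do python3 -m jog '[[0,-0.003,-0.006,-0.017,0,0.001,0],[0,-0.003,-0.007,-0.017,0,0.001,0],[0,-0.003,-0.008,-0.017,0,0.001,0],[0,-0.003,-0.009,-0.017,0,0.001,0],[0,-0.003,-0.010,-0.017,0,0.001,0],[0,-0.003,-0.011,-0.017,0,0.001,0],[0,-0.003,-0.011,-0.017,0,0.001,0]]';done; python3 -m jog '[[0,-0.003,-0.005,-0.017,0,0.001,0],[0,-0.003,-0.006,-0.017,0,0.001,0],[0,-0.003,-0.007,-0.017,0,0.001,0],[0,-0.003,-0.008,-0.017,0,0.001,0],[0,-0.003,-0.009,-0.017,0,0.001,0],[0,-0.003,-0.009,-0.017,0,0.001,0]]'
```

```text
clock: 18.65
position: [503.5, -39.1, 167.9]
orientation: [0.501, -0.493, -0.499, 0.507]
ft_force: [-9.0, -0.8, 0.9]
width: -0.1
clock: 19.25
position: [506.4, -39.0, 167.9]
orientation: [0.501, -0.493, -0.499, 0.506]
ft_force: [-8.7, -0.6, 1.0]
width: 0.1
```

```bash
python3 -m jog '[[0,-0.003,-0.005,-0.017,0,0.001,0],[0,-0.003,-0.006,-0.017,0,0.001,0],[0,-0.003,-0.007,-0.017,0,0.001,0],[0,-0.003,-0.008,-0.017,0,0.001,0],[0,-0.003,-0.009,-0.017,0,0.001,0],[0,-0.003,-0.009,-0.017,0,0.001,0]]';python3 -m jog '[[0,-0.003,-0.005,-0.017,0,0.001,0],[0,-0.003,-0.006,-0.017,0,0.001,0],[0,-0.003,-0.007,-0.017,0,0.001,0],[0,-0.003,-0.008,-0.017,0,0.001,0],[0,-0.003,-0.008,-0.017,0,0.001,0]]'; python3 -c "
from h import *
row([515,-38.8,171],90.8)"
```

```text
clock: 19.85
position: [509.5, -39.0, 168.0]
orientation: [0.501, -0.494, -0.5, 0.506]
ft_force: [-9.2, 0.6, 0.5]
width: -0.2
clock: 20.35
position: [511.3, -39.0, 168.0]
orientation: [0.501, -0.494, -0.5, 0.505]
ft_force: [-9.5, 0.8, 1.2]
width: -0.1
row [ 0.0002 -0.003  -0.0037] [-0.0121 -0.0039  0.0018] now [511.3 -39.  168. ] jaw az 90.57 F [-9.5  0.8  1.2] w -0.1 t 20.35
```

```bash
python3 -m jog '[[0,-0.003,-0.005,-0.013,-0.003,0.001,0],[0,-0.003,-0.006,-0.013,-0.003,0.001,0],[0,-0.003,-0.007,-0.013,-0.003,0.001,0],[0,-0.003,-0.008,-0.013,-0.003,0.001,0],[0,-0.003,-0.008,-0.013,-0.003,0.001,0]]';python3 -m jog '[[0,-0.003,-0.005,-0.013,-0.001,0.001,0],[0,-0.003,-0.006,-0.013,-0.001,0.001,0],[0,-0.003,-0.007,-0.013,-0.001,0.001,0],[0,-0.003,-0.008,-0.013,-0.001,0.001,0],[0,-0.003,-0.008,-0.013,-0.001,0.001,0]]'
```

```text
clock: 20.85
position: [512.3, -39.0, 168.1]
orientation: [0.502, -0.492, -0.499, 0.507]
ft_force: [-12.3, 0.3, 5.0]
width: -0.1
clock: 21.35
position: [512.9, -39.1, 168.2]
orientation: [0.504, -0.49, -0.498, 0.508]
ft_force: [-13.4, 0.8, 7.2]
width: -0.2
```

The force is climbing from 9.5 to 13.4 N while the motion stalls, so the tin has reached the V near x ≈ 605 mm. I press a little more.

```bash
python3 -m jog '[[0,-0.003,-0.006,-0.02,0,0.001,0],[0,-0.003,-0.007,-0.02,0,0.001,0],[0,-0.003,-0.008,-0.02,0,0.001,0],[0,-0.003,-0.008,-0.02,0,0.001,0]]'; python3 -c "
from h import *
row([515,-38.8,171],90.8)"
```

```text
clock: 21.75
position: [513.1, -39.2, 168.2]
orientation: [0.505, -0.489, -0.498, 0.508]
ft_force: [-13.5, 0.6, 8.3]
width: -0.1
row [ 0.0004 -0.0028 -0.0019] [-0.0248 -0.0017  0.0058] now [513.1 -39.2 168.2] jaw az 90.7 F [-13.5   0.6   8.3] w -0.1 t 21.75
```

```bash
python3 -m jog '[[0,-0.002,-0.008,-0.025,0,0.004,0],[0,-0.002,-0.009,-0.025,0,0.004,0],[0,-0.002,-0.010,-0.025,0,0.004,0],[0,-0.002,-0.010,-0.025,0,0.004,0]]'; python3 -c "
from h import *
row([515,-38.8,171],90.8)"
```

```text
clock: 22.15
position: [513.9, -39.3, 167.5]
orientation: [0.505, -0.49, -0.498, 0.507]
ft_force: [-18.6, 0.9, 13.0]
width: 0.0
row [ 0.0005 -0.0036 -0.001 ] [-0.0243 -0.0025  0.0058] now [513.9 -39.3 167.5] jaw az 90.65 F [-18.6   0.9  13. ] w 0.0 t 22.15
```

The grip force is 18.6 N, so the pad is at about 9 N: firm and far below 18 N. I retreat backwards, then lift, and check.

```bash
python3 -m jog '[[0,0,0.004,0,0,0,0],[0,0,0.015,-0.024,0,0.005,0],[0,0,0.025,-0.024,0,0.005,0],[0,-0.03,0.027,-0.024,0,0.005,0],[0,-0.07,0.027,-0.024,0,0.005,0],[0,-0.10,0.0,-0.024,0,0.005,0.03],[0,-0.10,-0.03,-0.024,0,0.005,0.085],[0,-0.10,-0.03,-0.024,0,0.005,0.085],[0,-0.10,-0.03,-0.024,0,0.005,0.085],[0,-0.10,-0.03,-0.024,0,0.005,0.085]]'
python3 - <<'E'
from h import *
n='wrist';save(n,'w7.png');row([545,-38,270],90.8);im=cv2.imread('pics/w7.png');u=proj(n,[[605,-37.5,110]])[0];print(u)
for t,z in dict(clamp_pad=77,clamp_grip=100,tin_small_mid=82.5).items(): print(t,[(np.round(d['centre']),round(d['confidence'],2),onz(n,d['centre'],z)[:2].round(1)) for d in landmark_of(t,n)[:3]])
im=snapshot('side');cv2.imwrite('pics/s2.png',cv2.resize(im[110:200,260:400,::-1],None,fx=5,fy=5,interpolation=2))
E
```

```text
clock: 23.15
position: [545.1, -39.8, 265.9]
orientation: [0.498, -0.496, -0.502, 0.503]
ft_force: [0.8, -0.4, 0.6]
width: 72.2
row [ 0.0018 -0.0041 -0.    ] [-0.0026 -0.0032  0.001 ] now [545.  -39.8 265.9] jaw az 90.62 F [-1.2  0.8 -0.4] w 79.0 t 23.2
[327.02527516 279.70756763]
clamp_pad [(array([322., 230.]), 0.94, array([575.5, -42.3]))]
clamp_grip [(array([324., 184.]), 0.75, array([530.2, -40.1]))]
tin_small_mid [(array([326., 259.]), 0.79, array([601.5, -38.4])), (array([138., 237.]), 0.64, array([ 582.2, -199.1])), (array([130., 108.]), 0.6, array([ 476. , -189.6]))]
```

View pics/w7.png

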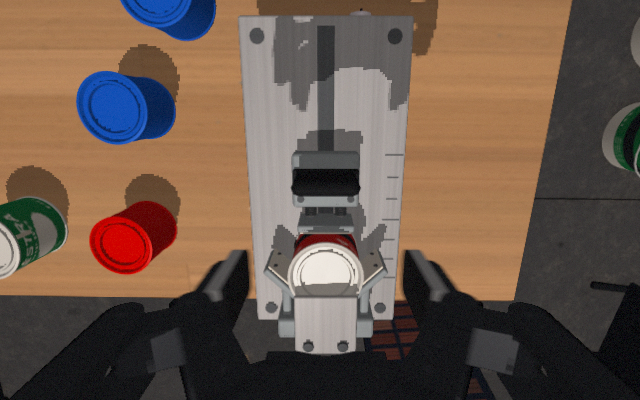

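View pics/s2.png

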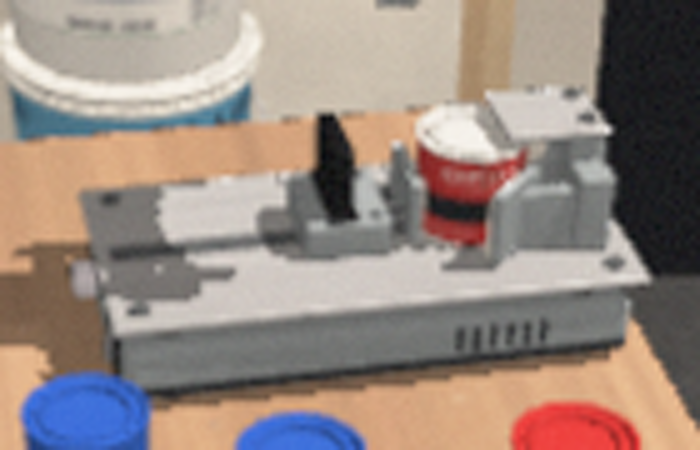

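The tin stands against both V faces, with its lid (326,270) partly under the lip (edge at row 296) and the pad against it. I'll check the numbers: home centre from the lip edge, the lid arc, and the grip–pad spacing.

Run:
```python
from h import *
from scipy.optimize import least_squares
n='wrist';im=cv2.imread('pics/w7.png');g=cv2.GaussianBlur(cv2.cvtColor(im,6),(3,3),0).astype(float)
c0=np.array(proj(n,[[604,-37.7,110]])[0]);pts=[]
for a in np.radians(np.arange(-175,-4,4)):      # upper (rear) rim arc: outermost bright->dark edge
    d=np.array([np.cos(a),np.sin(a)]);r=np.arange(30,46,.5);v=cv2.remap(g.astype(np.float32),(c0[0]+r*d[0])[None].astype(np.float32),(c0[1]+r*d[1])[None].astype(np.float32),1)[0]
    k=np.argmin(np.diff(v));pts.append(onz(n,c0+d*r[k],110)[:2])
pts=np.array(pts)
s=least_squares(lambda q:np.hypot(pts[:,0]-q[0],pts[:,1]-q[1])-30,[604,-38],loss='soft_l1');print('lid',s.x.round(1),'rms',np.sqrt(np.mean(s.fun**2)).round(2))
print('lip front',onz(n,(326,296.5),118)[:2].round(1),'home',(onz(n,(326,296.5),118)[0]-12).round(1))
for a,z in [((292,182),118),((359,182),118),((241,17),55),((412,15),55),((258,300),55),((396,300),55),((267,265),99),((383,265),99),((299,346),118),((355,346),118),((295,297),118),((359,297),118)]: print(a,onz(n,a,z)[:2].round(1))
```

```text
lid [604.2 -38.6] rms 0.63
lip front [616.3 -38. ] home 604.3
(292, 182) [525.2 -62.7]
(359, 182) [524.7 -15.9]
(241, 17) [ 406.8 -107.1]
(412, 15) [403.9  27.6]
(258, 300) [ 661.7 -105.8]
(396, 300) [660.4  33.3]
(267, 265) [599.5 -86.5]
(383, 265) [598.6   8.7]
(299, 346) [663.1 -59.6]
(355, 346) [662.7 -13.6]
(295, 297) [617.  -62.1]
(359, 297) [616.5 -12.2]
```

The lid is at (604.2, -38.6) against a home of 604.3 from the lip edge, and within about 1 mm of the centre line. The arm is clear, so I hand in.

```bash
python3 -c "
from h import *
s=get_state();print(s['clock'],s['position'],s['ft_force'])
print(hand_in())"
```

```text
23.4 [545.58966974 -39.608147   266.41276355] [-0.37731486  0.83838033  0.81090864]
the job is handed in; nothing more can be done
None
```

The smaller (red-labelled) tin is standing home in the V under the lip, clamped by the jaw. I handed the job in at 23.4 s with the arm clear of everything.

- **Method:** I set the tin on the deck and pushed the jaw from behind with closed fingers. The push took about 9 N until the tin met the V. I pressed on to 18.6 N at the grip, which puts the pad at about 9 N, then backed away.
- **Position:** In the last wrist picture, the lid centre is at x = 604.2 mm. The home position worked out from the lip edge is 604.3 mm. The tin is within about 1 mm of the centre line, and the side view shows it upright.
- **Not checked directly:** The pad force that remains after I let go can't be measured. I inferred it from the grip force minus the jaw's friction.
- **Bystanders:** I didn't measure the other things on the bench again at the end. No move came near them, and those in the last pictures look unmoved.
- **Problem on the way:** During the first push the tool tilted and sank slightly, with an upward force of about 8 N. I backed off, levelled it and pushed again from higher up. Some tilt came back near the end, with about 13 N upward on the last press.

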